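# Lock the indexing jig with its index pin

### The arm

A 6-joint arm with a two-finger parallel gripper is mounted at the origin on the work surface. World frame = base frame: x ahead of the robot, y to its left, z up, the work surface at z = 0. Lengths are in mm, angles in rad, forces in N, time in s.
With the tool pointing down it reaches from about 275 to 1000 mm from the base axis. Payload 8.4 kg.
Tool frame: the origin (TCP) lies midway between the tips of the shut fingers; the grasp point (between the pads) lies 19 mm behind it (r.grip_point_offset is the distance from the TCP to the grasp point, in mm); z points along the fingers, y is the line along which they close (so a half turn about z gives the same grasp; the last joint's range is limited). The gripper opens to 85 mm and grips with 20 to 120 N. Pads are 22 mm wide; open, the fingers measure 114 mm over their backs; the gripper's body (76 mm by 85 mm) begins 54 mm behind the grasp point. The pads swing forward as they close: fully open they stand 13 mm farther back than shut.
Start: joints at [1.205, 0.353, 1.633, -0, 1.155, -0.002], TCP at [222.391, 584.098, 231.281] pointing down, gripper open.
Joint ranges: [-2.63, 2.63], [-0.92, 2.1], [0.06, 2.66], [-1.3, 4.44], [0, 2.69], [-3.02, 3.02]. Speed limits (rad/s): [2.22, 2.22, 2.79, 3.14, 3.14, 3.14].

### API

Orientations are given as [roll, pitch, yaw] about the fixed x, y, z axes, in that order (R = Rz(yaw) Ry(pitch) Rx(roll)).
In Python, from rig import r gives the robot as it stands. The module is installed in compiled form; this text tells all that it offers.
- The arm moves only by the shell command python3 -m creep 'ROWS' [FORCE]. ROWS is text: rows parted by semicolons, each of 7 numbers parted by spaces: the turn, a rotation vector about the tool's x, y, z in degrees, then the shift along the tool's x, y, z in m, then the closure in counts, from 0 (fully open) to 255 (shut). A call has 1 to 8 rows; each row is the pose to reach, as a shift and turn from the pose commanded when the call began, along the tool's axes at that moment; what a row does not reach only later rows make up. A row lasts 1/8 s, in which the tool goes at most 62.5 mm and 10.7 degrees, less where a joint would pass 70% of its speed; a pose out of reach is approached as far as the arm can. A call with a gripper value outside its range is refused whole. The fingers move at their own pace and stop on an object; FORCE is the grip in N (left out, the last holds). Time passes only in rows, so rows that repeat a pose let the fingers close. It gives the time, the measured TCP pose, the force, the opening and the grip force at its end, in the units of the state.
- r.sense(): the state, without advancing time (a new reading comes with each control period).
- r.grab_frame(name): name is "scene" or "top"; returns a dict with "img" (384x512x3 uint8, red, green, blue), "range_z" (384x512 float32, mm along the optical axis (not along the pixel's ray), 0 where there is no reading), "K" (3x3 intrinsics, pixels), "world_from_camera" (4x4, takes a point from camera to world coordinates). Camera axes: x right, y up, looking along -z (the intrinsics and any distortion apply to the point x, -y, -z); pixel columns grow to the right and rows downward; lengths in mm; the calibration is good to about 2 mm. A picture is of the moment at which its call begins.
- r.sign_off(): hands the job in; it is judged then, once.
The state is a dict: "clock": time; "qpos": joint angles; "qvel": joint speeds; "joint_efforts": joint torques, N m; "eef_pos": TCP position; "tcp_rot": TCP orientation; "contact_force": force on the tool from outside, world axes, zero at the start; "wrist_torque": the same for the moment, N m; "opening": opening from 0.0 (shut) to 1.0 (fully open); "grasp_force": force on a finger pad.
Only numpy, scipy, OpenCV 4.12 (cv2) and the standard library are available. Lean on these libraries where they do the work, as an engineer would, in place of code of your own. Each camera call takes 0.05 s, during which the arm holds its last target. There are 200 camera calls.

### The job

Take the yellow-headed index pin from its wooden stand and stand it in the brass guide of the jig, then swing the red-handled lever slowly clockwise (seen from above) until the pin finds the hole in the turning collar under the guide, and see that the pin goes fully home with its head down on the guide. Feel for the drop: do not ram the pin against the collar, and do not go on forcing the lever once the pin has caught. Let go of everything at the end and leave the other things on the bench where they are.

Things in the scene. Friction and masses are not known exactly. Their poses are not given: they have to be found in the camera images.
- jig: indexing jig bolted to the bench: green base plate 150 x 200 x 12 mm. Origin on the upright turning axis, at bench level; z up; +y points to the brass guide. A steel sleeve 34 mm across stands at the centre of its turning collar, top 92 mm above the bench.
- collar_axis (a point): on the turning axis at the collar's top, 54 mm above the bench; fixed to the jig. The collar is an aluminium disc 132 mm across with one 12 mm hole, 48 mm from the axis, clear below. At the start the hole is 0.35 to 0.85 rad anticlockwise (from above) of the guide: turn clockwise. A stop lies 0.35 rad beyond alignment. Slight drag, about 1 N at the lever handle.
- guide_mouth (a point): centre of the top of the upright through hole (11.2 mm wide) in the brass guide block: 36 x 36 mm, 20 mm thick, top 77 mm above the bench, 48 mm from the turning axis in the jig's +y, 3 mm above the collar. A green column 36 mm wide, top level with the block's, stands 18 to 46 mm outward of the hole. Axes as the jig's.
- lever_grip (a point): middle of the lever's upright red handle: round post 12 mm thick, 62 to 104 mm above the bench (this point 85 mm), 90 mm from the turning axis, roughly opposite the guide. The lever is clamped to the collar at an arbitrary angle that does not tell where the hole is.
- lever_pivot (a point): the lever's pivot on the turning axis, 59 mm above the bench; fixed to the jig. The lever is a spring strip: with the collar held, the handle gives about 1 mm per 1.2 N. When the pin has dropped in, the collar is locked and the push at the handle rises: 5 to 8 N is a clear sign and still gentle; from about 12 N the pin is overloaded.
- pin_head (a point): centre of the index pin's yellow round head, 18 mm across, 22 mm tall (grip here); the head's underside is 11 mm and the foot 47 mm below this point. z runs from foot to head. About 0.09 kg. Stands upright at the start. Standing in the guide on the collar's solid top, this point is about 24 mm above the guide's mouth; fully home, 11 mm.
- pin_foot (a point): foot of the pin's steel shank: 10 mm thick, 36 mm long, tapered over the last 2.5 mm. It drops into the collar's hole by its own weight and may then need a light press on the head to go fully home.
- stand: wooden block 60 x 60 x 35 mm fixed to the bench, origin at the centre of its underside, in whose middle hole (13 mm wide, 24 mm deep) the pin stands at the start, leaving 12 mm between block and head.
- tin: bystander, leave in place: open steel tin, 60 mm across, 24 mm tall; origin at its underside
- hammer: bystander, leave in place: hammer lying flat, about 0.3 m long; origin at its underside
- offcut: bystander, leave in place: wood offcut 90 x 50 x 30 mm; origin at its underside
- earmuffs: bystander, leave in place: blue ear muffs standing on their cups, 118 mm tall; origin at its underside
- sleeve0: bystander, leave in place: loose steel sleeve standing upright, 34 mm across, 40 mm tall; origin at its underside
- sleeve1: bystander, leave in place: loose steel sleeve standing upright, 34 mm across, 40 mm tall; origin at its underside
- sleeve2: bystander, leave in place: loose steel sleeve standing upright, 34 mm across, 40 mm tall; origin at its underside
- sleeve3: bystander, leave in place: loose steel sleeve standing upright, 34 mm across, 40 mm tall; origin at its underside

How it is judged (in metres and radians):
On the way:
1. the pin has been started in the brass guide (foot 8 mm or more inside) and is not yet home (z of pin_head in the frame of guide_mouth between 0.0155 and 0.039 m and horizontal distance between pin_head and guide_mouth below 0.006 m), for 0.2 s.
At the end, for the whole second after the job is handed in: The pin stands upright (within 7 degrees) in the guide and the collar's hole, fully home: its head's centre within 4 mm of the guide's axis and 8 to 13.5 mm above the guide's mouth (11 mm when seated) (z of pin_head in the frame of guide_mouth between 0.008 and 0.0135 m and horizontal distance between pin_head and guide_mouth below 0.004 m and angle between pin_head's own z axis and vertical below 0.12 rad); the robot touches nothing.
It fails at once if the pin is loaded with more than 60 N against the jig (rammed down on the collar or jammed by forcing the lever) (contact force between pin and jig above 60 N).
It fails at once if a bystander is moved more than 30 mm (distance of any of tin, hammer, offcut, earmuffs, sleeve0, sleeve1, sleeve2, sleeve3 from where it was at the start of the episode above 0.03 m).
It also fails if it takes over 72 s, if anything falls off the work surface, if the arm or the gripper's body presses on something with over 40 N, if the wrist force passes 120 N, or if a joint passes its speed limit or range.

## Working session

There is one attempt and no reset: what is moved stays moved. The work goes in short steps, Python scripts to look and compute and a shell command to move; the robot and the scene stay as the last step left them, time stands still between calls to the robot, and variables do not carry over. Pictures are saved under pics/ and viewed, at most 12 in all, crops included, and the job is handed in when it is done.

```bash
mkdir -p pics
cat > h.py <<'E'
import numpy as np, cv2
from rig import r
from scipy.spatial.transform import Rotation as R
def save(f,n): cv2.imwrite('pics/'+n,cv2.cvtColor(f['img'],cv2.COLOR_RGB2BGR))
def world(f,u,v,z=None):
    K=f['K'];T=f['world_from_camera']
    d=np.array([(u-K[0,2])/K[0,0],-(v-K[1,2])/K[1,1],-1.])
    if z is None:
        return T[:3,:3]@(d*f['range_z'][int(round(v)),int(round(u))])+T[:3,3]
    w=T[:3,:3]@d; return T[:3,3]+w*(z-T[2,3])/w[2]
def tool(dx):
    s=r.sense(); return R.from_euler('xyz',s['tcp_rot']).inv().apply(dx)
E
python3 - <<'E'
from h import *
import pickle
a={n:r.grab_frame(n) for n in('scene','top')}
for n in a: save(a[n],n+'0.png'); print(n,a[n]['K'].tolist(),a[n]['world_from_camera'].round(3).tolist())
pickle.dump(a,open('f0.pkl','wb')); print(r.sense())
E
```

```text
scene [[452.3196918469233, 0.0, 260.7689380508837], [0.0, 452.3196918469233, 197.50975827019656], [0.0, 0.0, 1.0]] [[-0.757, -0.522, 0.393, 992.147], [0.653, -0.604, 0.456, 479.94], [-0.001, 0.602, 0.798, 968.976], [0.0, 0.0, 0.0, 1.0]]
top [[385.2924240465027, 0.0, 251.95294372290317], [0.0, 385.2924240465027, 189.2471164026235], [0.0, 0.0, 1.0]] [[-0.018, 0.99, -0.141, 398.578], [-1.0, -0.018, -0.002, -12.63], [-0.004, 0.141, 0.99, 1280.389], [0.0, 0.0, 0.0, 1.0]]
{'clock': 0.1, 'qpos': array([ 1.20464063e+00,  3.53599747e-01,  1.63404480e+00, -9.85164023e-06,
        1.15519522e+00, -2.42277033e-03]), 'qvel': array([ 0.0010797 , -0.00233646, -0.00233277,  0.00030102,  0.0020226 ,
       -0.00020122]), 'joint_efforts': array([ 5.66218514e-04, -6.06354618e+01, -3.42816210e+01,  1.29183968e-04,
        4.13067566e-03,  2.66393521e-06]), 'eef_pos': array([222.21982904, 583.71290382, 230.63012859]), 'tcp_rot': array([-3.14034552e+00,  5.98654417e-06,  2.77786372e+00]), 'contact_force': array([-0.75528437,  0.96689763, -0.26883655]), 'wrist_torque': array([-0.04819156, -0.00956973, -0.0083667 ]), 'grasp_force': 0.0, 'opening': 1.0012232913141736}
```

View pics/scene0.png

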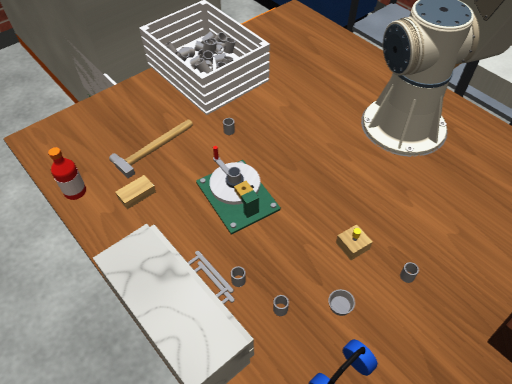

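View pics/top0.png

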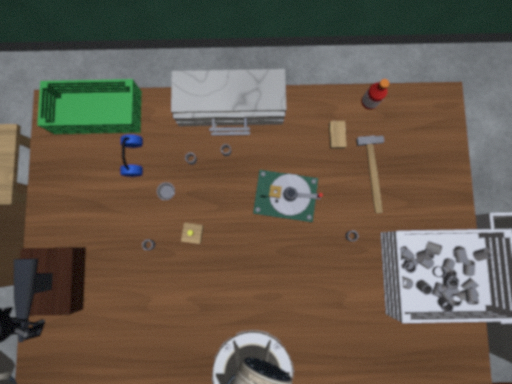

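The scene view shows the jig at about (237,190), its brass guide at (245,188), the red handle at (215,153), and the stand with the pin at (355,235). In the top view the guide is at (275,191), the sleeve at (290,195), the handle at (320,195) and the pin at (190,233).

Run:
```python
from h import *
import pickle
a=pickle.load(open('f0.pkl','rb'))
boxes={'scene':dict(jig=(185,135,290,240),st=(330,215,380,265)),'top':dict(jig=(245,160,330,230),st=(172,215,212,250))}
rows=[]
for n,f in a.items():
    hsv=cv2.cvtColor(f['img'],cv2.COLOR_RGB2HSV)
    def mask(b,lo,hi):
        m=np.zeros(hsv.shape[:2],np.uint8);x0,y0,x1,y1=b
        m[y0:y1,x0:x1]=cv2.inRange(hsv,lo,hi)[y0:y1,x0:x1];return m
    J=boxes[n]['jig'];S=boxes[n]['st']
    for nm,b,lo,hi,z in [('yellowhead',S,(24,180,120),(34,255,255),93.),('brass',J,(15,110,60),(32,255,255),77.),('red',J,(0,150,60),(6,255,255),104.),('green',J,(60,80,20),(95,255,255),12.),('white',J,(0,0,170),(180,40,255),54.)]:
        m=mask(b,lo,hi);cn,l,st,c=cv2.connectedComponentsWithStats(m)
        if cn<2: print(n,nm,None);continue
        i=1+st[1:,4].argmax();v,u=np.where(l==i)
        print(n,nm,st[i].tolist(),c[i].round(2),world(f,*c[i],z).round(1), 'depth',world(f,*c[i]).round(1))
for n in a:
    bl=[cv2.resize(cv2.cvtColor(a[n]['img'],cv2.COLOR_RGB2BGR)[b[1]:b[3],b[0]:b[2]],(390,390*(b[3]-b[1])//(b[2]-b[0])),interpolation=cv2.INTER_CUBIC)[:400] for b in boxes[n].values()]
    h=max(x.shape[0] for x in bl);rows.append(np.hstack([cv2.copyMakeBorder(x,0,h-x.shape[0],0,0,0) for x in bl]))
im=np.vstack(rows);cv2.imwrite('pics/c1.png',cv2.resize(im,None,fx=min(1,600/im.shape[0]),fy=min(1,600/im.shape[0])))
```

```text
scene yellowhead [354, 228, 7, 6, 34] [356.82 230.71] [455.8 195.8  93. ] depth [441.2 188.1  69.1]
scene brass [234, 181, 19, 17, 175] [242.6  188.21] [567.9 -82.   77. ] depth [563.8 -87.4  68.4]
scene red [213, 146, 5, 13, 52] [215.38 151.62] [ 557.5 -204.6  104. ] depth [ 550.4 -215.6   90. ]
scene green [197, 174, 83, 60, 1748] [241.31 206.84] [578.9 -77.3  12. ] depth [578.5 -77.9  11. ]
scene white [210, 167, 31, 34, 556] [221.86 186.14] [ 593.2 -136.8   54. ] depth [ 592.7 -137.6   52.8]
top yellowhead None
top brass [270, 187, 10, 10, 63] [274.67 191.29] [561.7 -82.2  77. ] depth [565.1 -83.7  52. ]
top red [319, 193, 4, 4, 13] [320.38 194.38] [ 545.9 -221.   104. ] depth [ 546.3 -221.6  100.5]
top green [255, 172, 59, 49, 720] [273.87 198.32] [547.1 -82.8  12. ] depth [542.  -80.3  55.7]
top white [271, 198, 38, 16, 396] [290.42 205.24] [ 519.  -132.7   54. ] depth [ 518.8 -132.5   55.7]
```

View pics/c1.png

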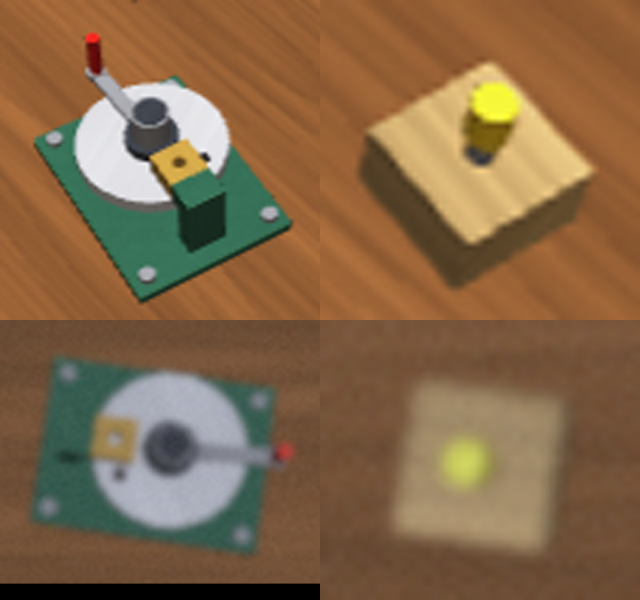

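The crops show the guide hole as a dark spot at about scene (244,188), the collar hole at about top (277,201), and the pin head's top face at about top (190,233). The handle has to go toward -x for a clockwise turn.

Run:
```python
from h import *
import pickle
a=pickle.load(open('f0.pkl','rb'))
S,T=a['scene'],a['top']
def comp(f,b,lo,hi):
    x0,y0,x1,y1=b
    h=cv2.cvtColor(cv2.resize(f['img'][y0:y1,x0:x1],None,fx=8,fy=8,interpolation=cv2.INTER_CUBIC),cv2.COLOR_RGB2HSV)
    n,l,s,c=cv2.connectedComponentsWithStats(cv2.inRange(h,lo,hi))
    i=1+s[1:,4].argmax(); 
    return (c[i]+.5)/8-.5+[x0,y0], s[i,4]/64, s[i,2:4]/8
def show(n,f,b,lo,hi,z):
    c,A,wh=comp(f,b,lo,hi); print(n,c.round(2),round(A,1),wh,world(f,*c,z).round(1))
show('S headtop',S,(345,220,368,245),(25,150,200),(34,255,255),69)
show('S head',S,(345,220,368,245),(24,170,60),(34,255,255),58)
show('T head',T,(183,225,198,240),(25,110,60),(40,255,255),66)
show('T stand',T,(172,215,212,250),(10,65,110),(40,255,255),35)
show('T sleeve',T,(280,183,302,206),(0,0,0),(180,255,110),92)
show('T red',T,(312,186,328,203),(0,120,60),(8,255,255),100)
show('T brass',T,(262,180,288,203),(15,90,60),(30,255,255),77)
show('S brass top',S,(228,175,260,200),(15,90,150),(32,255,255),77)
show('S guidehole',S,(239,185,249,192),(0,0,0),(180,255,110),77)
show('T hole',T,(272,197,282,206),(0,0,0),(180,255,110),54)
show('S sleeve',S,(225,163,245,180),(0,0,0),(180,120,75),92)
for n,b in (('S',(228,172,262,216)),('S2',(345,222,368,242))):
    x0,y0,x1,y1=b;print(cv2.cvtColor(S['img'][y0:y1,x0:x1],cv2.COLOR_RGB2HSV)[10:22,:,2]) if n=='S' else 0
c=cv2.cvtColor(T['img'],cv2.COLOR_RGB2HSV);print(c[186:198,268:283,1]);print(c[186:198,268:283,2])
```

```text
S headtop [356.83 230.49] 36.2 [8.    5.875] [440.6 187.6  69. ]
S head [356.71 230.89] 37.1 [7.375 6.375] [435.  184.6  58. ]
T head [189.86 232.27] 33.0 [6.5 6.5] [438.4 186.3  66. ]
T stand [189.86 227.62] 984.0 [40.    30.125] [454.3 191.5  35. ]
T sleeve [289.64 194.05] 135.3 [14.    13.125] [ 550.2 -127.7   92. ]
T red [320.41 194.34] 21.3 [5.125 5.375] [ 546.5 -221.8  100. ]
T brass [274.59 191.13] 88.1 [11.25 11.25] [562.2 -82.   77. ]
S brass top [243.17 187.59] 146.9 [18.75 14.75] [565.6 -82.6  77. ]
S guidehole [243.37 187.84] 5.9 [3.125 2.5  ] [565.7 -81.7  77. ]
T hole [276.29 200.46] 2.4 [1.75  1.875] [535.1 -88.   54. ]
S sleeve [234.85 177.63] 51.9 [15.125  5.5  ] [ 568.3 -111.4   92. ]
[[ 81  77  70  71  73  72  71  70  69  67  66  76  79 124 197 214 218 218
  216 220 228 233 234 235 235 233 231 232 233 233 233 212 140 152]
 [ 74  80  78  75  71  70  70  70  71  76  79 124 196 211 211 213 215 217
  215 216 221 228 234 235 234 231 231 232 232 233 233 212 141 108]
 [ 37  59  74  78  77  77  78  77  78 128 198 215 213 212 212 212 214 217
  217 216 215 223 230 235 232 23
[... 2118 characters left out ...]
7 171]
 [ 91 101 120 149 158 161 160 159 159 160 157 159 164 164 169]
 [ 91 103 127 151 157 159 154 154 150 156 159 161 163 164 167]
 [ 93 101 125 148 154 154 149 142 146 151 155 160 162 164 165]
 [ 95 104 127 149 154 152 151 144 138 144 156 156 159 161 162]
 [ 95 107 133 152 155 154 158 152 148 148 153 156 158 163 157]
 [ 97 110 139 152 156 159 159 162 156 153 153 156 160 156 147]
 [100 116 145 155 157 159 162 161 155 156 155 159 158 157 138]
 [ 96 121 144 153 158 158 160 159 161 160 157 157 162 154 142]
 [ 90 109 138 146 150 154 155 157 153 155 159 161 162 163 147]
 [ 83 102 126 138 139 141 141 142 147 146 149 155 159 165 157]
 [ 87 104 126 141 144 144 141 139 134 138 140 149 161 169 167]]
```

```bash
python3 -m creep '0 0 6 -0.043 -0.037 0 0;0 0 12 -0.086 -0.073 0 0;0 0 18 -0.129 -0.11 0 40;0 0 24 -0.172 -0.147 0 80;0 0 30 -0.215 -0.183 0.02 120;0 0 36 -0.258 -0.22 0.04 130;0 0 42 -0.301 -0.256 0.06 130;0 0 46 -0.344 -0.293 0.08 130' 30; python3 -m creep '0 0 0 0 0 0 130;0 0 0 0 0 0 130'
python3 - <<'E'
from h import *
s=r.sense();print(s['clock'],s['eef_pos'],s['tcp_rot'],s['opening'],s['contact_force'])
print(tool(np.array([439.5,187,44])-s['eef_pos']).round(1))
f=r.grab_frame('scene');save(f,'s2.png')
b=cv2.resize(cv2.cvtColor(f['img'],cv2.COLOR_RGB2BGR)[190:270,310:410],(800,600),interpolation=cv2.INTER_CUBIC);cv2.imwrite('pics/c2.png',b)
E
```

```text
clock: 1.1
eef_pos: [440.3, 186.2, 150.7]
tcp_rot: [3.141, -0.0, 1.972]
contact_force: [1.7, 0.3, 1.2]
opening: 0.488
grasp_force: 0.0
clock: 1.35
eef_pos: [439.5, 187.8, 151.2]
tcp_rot: [-3.141, -0.0, 1.974]
contact_force: [-0.0, 1.0, 0.6]
opening: 0.489
grasp_force: 0.0
1.35 [439.54341209 187.83875552 151.21642267] [-3.14115982e+00 -3.03620913e-04  1.97410572e+00] 0.4888012311878357 [-0.01970604  0.9790701   0.58364624]
[ -0.8  -0.3 107.2]
```

View pics/c2.png

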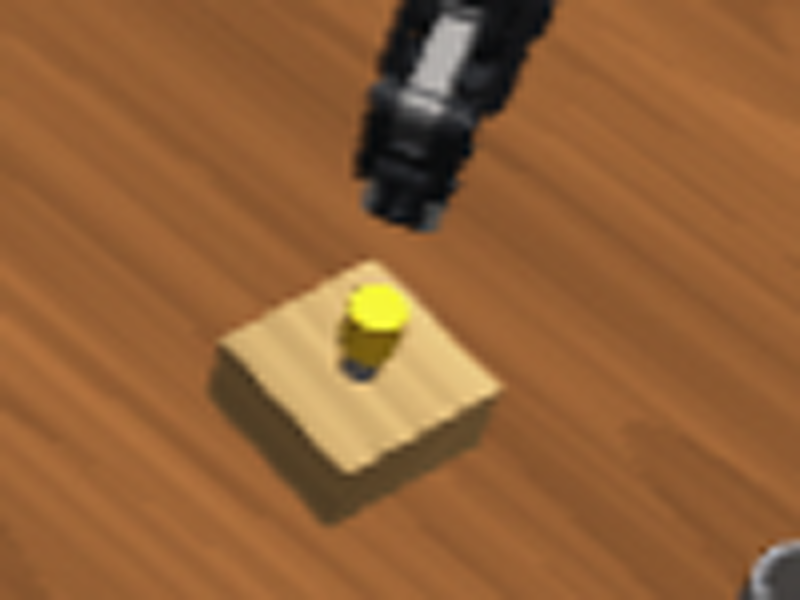

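The gripper hangs right above the pin, whose head shows at crop (378,308), and the fingers straddle it. Going down to grip.

```bash
python3 -m creep '0 0 0 -0.001 0 0.03 130;0 0 0 -0.001 0 0.06 130;0 0 0 -0.001 0 0.085 130;0 0 0 -0.001 0 0.1 130;0 0 0 -0.001 0 0.107 130;0 0 0 -0.001 0 0.107 130' 30; python3 -m creep '0 0 0 0 0 0 170;0 0 0 0 0 0 220;0 0 0 0 0 0 255;0 0 0 0 0 0 255;0 0 0 0 0 0 255' 30
```

```text
clock: 2.15
eef_pos: [440.0, 187.4, 44.4]
tcp_rot: [3.142, -0.0, 1.976]
contact_force: [-0.2, -0.2, -0.1]
opening: 0.491
grasp_force: 0.0
clock: 2.78
eef_pos: [440.7, 187.2, 44.9]
tcp_rot: [3.14, 0.0, 1.975]
contact_force: [-0.3, -0.6, 6.2]
opening: 0.198
grasp_force: 29.6
```

```bash
python3 -m creep '0 0 0 0 0 -0.02 255;0 0 0 0 0 -0.05 255;0 0 0 0 0 -0.085 255;0 0 0 0 0 -0.11 255;0 0 0 0 0 -0.11 255;0 0 0 0 0 -0.11 255'
python3 - <<'E'
from h import *
f=r.grab_frame('scene');s=r.sense();print(s['eef_pos'],s['tcp_rot'],s['contact_force'],s['opening'])
T=f['world_from_camera'];K=f['K']
p=np.linalg.inv(T)@np.r_[s['eef_pos'],1];uv=K@[p[0],-p[1],-p[2]];uv=uv[:2]/uv[2];print(uv)
u,v=uv.round().astype(int)
b=cv2.resize(cv2.cvtColor(f['img'],cv2.COLOR_RGB2BGR)[v-30:v+30,u-40:u+40],(800,600),interpolation=cv2.INTER_CUBIC);cv2.imwrite('pics/c3.png',b)
E
```

```text
clock: 3.52
eef_pos: [439.4, 186.7, 153.5]
tcp_rot: [-3.141, 0.0, 1.975]
contact_force: [-1.0, -0.9, -0.8]
opening: 0.198
grasp_force: 29.5
[439.21489505 186.57395371 153.19026681] [-3.13971694e+00  1.44021702e-05  1.97489101e+00] [ 0.37664153 -0.32521234 -1.93493443] 0.19915049477887475
[363.32651208 209.15519327]
```

View pics/c3.png

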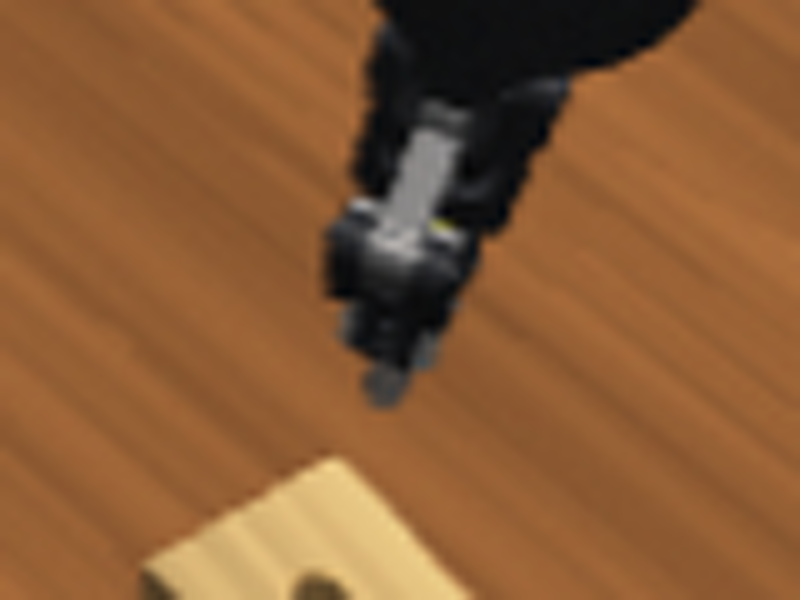

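The crop shows the pin held upright, with its foot at crop (385,395) just below the fingertips. I compare that with the projected tool axis.

Run:
```python
from h import *
f=r.grab_frame('scene');s=r.sense();e=s['eef_pos'];print(e)
T=f['world_from_camera'];K=f['K']
def pj(q):
    p=np.linalg.inv(T)@np.r_[q,1];uv=K@[p[0],-p[1],-p[2]];return (uv[:2]/uv[2])
X=R.from_euler('xyz',s['tcp_rot']).as_matrix()
for z in(-33,-30,0):print(z,pj(e+[0,0,z]))
print('per mm x',pj(e-[0,0,30]+X[:,0])-pj(e-[0,0,30]),'y',pj(e-[0,0,30]+X[:,1])-pj(e-[0,0,30]))
print(f['img'][212:222,352:372].mean(2).round().astype(int))
```

```text
[439.1946083  186.58743854 153.12700847]
-33 [360.71443335 217.61281353]
-30 [360.94685033 216.86324892]
0 [363.33207997 209.17067951]
per mm x [0.4218673  0.15932967] y [-0.14090592  0.32695268]
[[ 97  96  96  98  89  68  32  16  17  22  19  16  14  50  46  75  93  97
  100 101]
 [ 99  98  96  96  98  74  33  20  27  30  24  16  32  67  64  86  93  94
   97  99]
 [102 100  98  97  97  97  81  45  24  26  22  16  50  72  78  89  93  93
   95  97]
 [103 102 101  99  96  97  97  89  66  50  33  17  64  76  83  89  92  92
   93  94]
 [104 103 102 101  98  97  97  74  60  63  66  54  81  89  89  91  92  91
   92  93]
 [105 105 104 102 102  99  97  75  63  64  65  67  88  96  93  89  90  93
   91  92]
 [104 105 106 104 103 102 100  83  68  64  63  81  92  95  95  93  89  90
   91  92]
 [102 104 105 105 105 103 102 101  82  71  78  94  98  97  95  94  93  90
   89  91]
 [ 98 101 103 104 106 106 104 102 102  99  98  98  99 100  97  95  95  95
   91  89]
 [ 95  98 100 103 104 105 106 104 102 102  99  97  99  99 101  98  96  96
   97  92]]
```

```bash
python3 -m creep '0 0 5 -0.04 0.001 0 255;0 0 10 -0.09 0.003 0 255;0 0 15 -0.14 0.005 0 255;0 0 20 -0.19 0.007 0 255;0 0 26 -0.24 0.009 0 255;0 0 30 -0.28 0.01 0 255;0 0 32 -0.2967 0.0107 0.015 255;0 0 32 -0.2967 0.0107 0.025 255';python3 -m creep '0 0 0 0 0 0 255;0 0 0 0 0 0 255'
cat > look.py <<'E'
from h import *
import sys
f=r.grab_frame('scene');s=r.sense();e=s['eef_pos'];print(e,s['tcp_rot'])
print(tool(np.array([565.6,-82,e[2]])-e).round(2))
T=f['world_from_camera'];K=f['K']
def pj(q):
    p=np.linalg.inv(T)@np.r_[q,1];uv=K@[p[0],-p[1],-p[2]];return (uv[:2]/uv[2])
print('foot',pj(e-[0,0,33]),'guide',pj([565.6,-82,77]))
b=cv2.resize(cv2.cvtColor(f['img'],cv2.COLOR_RGB2BGR)[160:220,203:283],(800,600),interpolation=cv2.INTER_CUBIC);cv2.imwrite('pics/'+sys.argv[1],b)
E
python3 look.py c4.png
```

```text
clock: 4.62
eef_pos: [565.6, -81.8, 127.1]
tcp_rot: [-3.139, -0.0, 1.416]
contact_force: [-0.4, -0.0, -0.6]
opening: 0.196
grasp_force: 29.5
clock: 4.88
eef_pos: [566.1, -80.4, 129.1]
tcp_rot: [-3.141, -0.0, 1.418]
contact_force: [0.0, -0.3, -1.8]
opening: 0.196
grasp_force: 29.4
[566.35075795 -80.57565048 129.48837766] [ 3.14159171e+00 -1.40370517e-04  1.41811568e+00]
[-1.52 -0.53 -0.  ]
foot [243.20550616 183.35572314] guide [243.32049718 187.73733957]
```

View pics/c4.png

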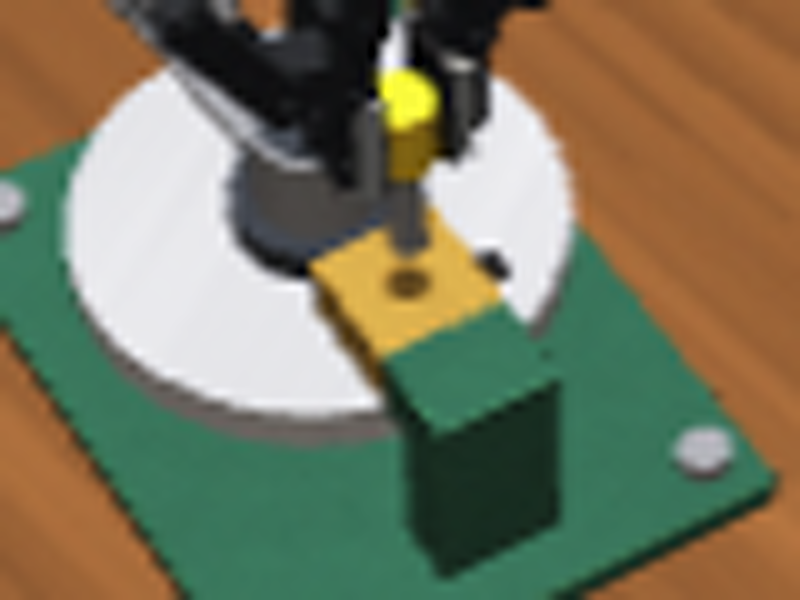

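Crop 4 shows the foot at crop (410,248) right behind the guide hole at (410,283), and the collar hole at (492,265). I need about -1.5 mm in x and -0.5 mm in y, then a slow descent.

```bash
python3 -m creep '0 0 0 -0.0015 -0.0005 0.005 255;0 0 0 -0.0015 -0.0005 0.010 255;0 0 0 -0.0015 -0.0005 0.013 255;0 0 0 -0.0015 -0.0005 0.015 255;0 0 0 -0.0015 -0.0005 0.015 255' ; python3 look.py c5.png
```

```text
clock: 5.55
eef_pos: [565.7, -83.1, 114.1]
tcp_rot: [-3.141, -0.0, 1.416]
contact_force: [-0.6, 0.4, -0.5]
opening: 0.195
grasp_force: 29.4
[565.75864466 -83.08617064 114.207483  ] [-3.14141884e+00  6.41237996e-06  1.41637891e+00]
[ 1.05 -0.32  0.  ]
foot [242.94332085 186.47150475] guide [243.32049718 187.73733957]
```

View pics/c5.png

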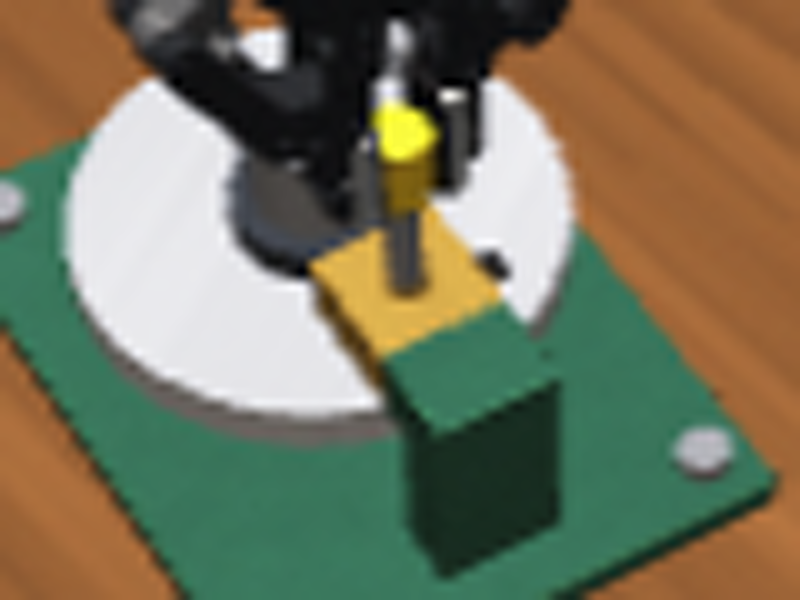

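The foot is now at crop (406,285), about 1 mm left of the hole. I correct by x +1 mm and y -0.3 mm and feel downward.

```bash
python3 -m creep '0 0 0 0.001 -0.0003 0 255;0 0 0 0.001 -0.0003 0.002 255;0 0 0 0.001 -0.0003 0.004 255;0 0 0 0.001 -0.0003 0.004 255' ; python3 -m creep '0 0 0 0 0 0.002 255;0 0 0 0 0 0.003 255'; python3 -m creep '0 0 0 0 0 0.002 255;0 0 0 0 0 0.003 255'
```

```text
clock: 6.1
eef_pos: [565.6, -82.1, 110.1]
tcp_rot: [-3.141, 0.0, 1.416]
contact_force: [0.0, -0.4, -1.0]
opening: 0.201
grasp_force: 29.5
clock: 6.35
eef_pos: [565.6, -82.4, 107.9]
tcp_rot: [3.142, 0.001, 1.417]
contact_force: [-1.8, -2.4, -0.3]
opening: 0.197
grasp_force: 30.0
clock: 6.6
eef_pos: [565.1, -82.4, 104.0]
tcp_rot: [-3.141, 0.001, 1.417]
contact_force: [-3.1, -4.8, 2.2]
opening: 0.194
grasp_force: 30.1
```

```bash
python3 -m creep '0 0 0 -0.0007 -0.0003 0 255;0 0 0 -0.0007 -0.0003 0 255'; python3 -m creep '0 0 0 0 0 0.002 255;0 0 0 0 0 0.004 255;0 0 0 0 0 0.004 255'
```

```text
clock: 6.85
eef_pos: [564.9, -82.7, 103.9]
tcp_rot: [-3.141, 0.0, 1.416]
contact_force: [-1.4, -3.9, -0.8]
opening: 0.196
grasp_force: 29.7
clock: 7.22
eef_pos: [564.9, -82.7, 100.0]
tcp_rot: [-3.141, 0.0, 1.417]
contact_force: [-2.4, -3.9, 0.5]
opening: 0.199
grasp_force: 30.0
```

```bash
python3 -m creep '0 0 0 -0.0008 -0.0003 0 255;0 0 0 -0.0008 -0.0003 0.002 255;0 0 0 -0.0008 -0.0003 0.004 255;0 0 0 -0.0008 -0.0003 0.004 255'; python3 -m creep '0 0 0 0 0 0.002 255;0 0 0 0 0 0.004 255;0 0 0 0 0 0.004 255'
```

```text
clock: 7.72
eef_pos: [564.7, -83.3, 96.0]
tcp_rot: [-3.141, -0.0, 1.416]
contact_force: [-2.2, -3.0, -1.8]
opening: 0.194
grasp_force: 29.8
clock: 8.1
eef_pos: [564.6, -83.4, 92.0]
tcp_rot: [-3.141, 0.0, 1.416]
contact_force: [-2.6, -1.7, -0.7]
opening: 0.196
grasp_force: 29.8
```

```bash
python3 -m creep '0 0 0 0 -0.0003 0.0015 255;0 0 0 0 -0.0003 0.003 255;0 0 0 0 -0.0003 0.003 255'; python3 -m creep '0 0 0 0 0 0 225;0 0 0 0 0 0 190;0 0 0 0 0 0 150;0 0 0 0 0 0 130;0 0 0 0 0 0 130';  python3 look.py c6.png
```

```text
clock: 8.48
eef_pos: [564.6, -83.4, 89.2]
tcp_rot: [3.142, 0.0, 1.416]
contact_force: [-2.5, -2.9, -1.2]
opening: 0.198
grasp_force: 29.8
clock: 9.1
eef_pos: [564.7, -83.3, 89.4]
tcp_rot: [3.141, -0.0, 1.416]
contact_force: [0.8, 0.1, -0.3]
opening: 0.489
grasp_force: 0.0
[564.67414764 -83.31209628  89.34535259] [ 3.14134428e+00 -6.27889907e-05  1.41646865e+00]
[1.44 0.71 0.  ]
foot [243.52742921 192.26432052] guide [243.32049718 187.73733957]
```

View pics/c6.png

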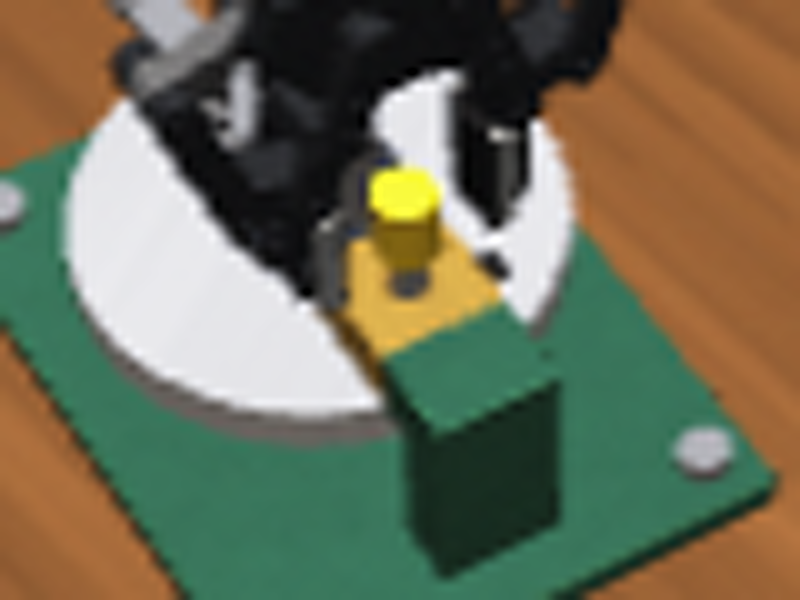

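The pin stands upright in the guide, its head at crop (405,215) with shank still showing below it, and the fingers are clear. Next I lift, shut the fingers and go to the +x side of the red handle.

```bash
python3 -m creep '0 0 0 0 0 -0.02 130;0 0 0 0 0 -0.05 130;0 0 0 0 0 -0.065 130;0 0 0 -0.04 0.012 -0.065 200;0 0 0 -0.09 0.025 -0.065 255;0 0 0 -0.134 0.0395 -0.065 255;0 0 0 -0.134 0.0395 -0.065 255;0 0 0 -0.134 0.0395 -0.065 255'
python3 - <<'E'
from h import *
s=r.sense();print(s['contact_force'],s['opening'])
f=r.grab_frame('scene')
h=cv2.cvtColor(f['img'],cv2.COLOR_RGB2HSV);x0,y0,x1,y1=195,130,260,180
n,l,st,c=cv2.connectedComponentsWithStats(cv2.inRange(h,(0,150,60),(6,255,255))[y0:y1,x0:x1]);print(st[1:].tolist())
b=cv2.resize(cv2.cvtColor(f['img'],cv2.COLOR_RGB2BGR)[130:205,185:285],(800,600),interpolation=cv2.INTER_CUBIC);cv2.imwrite('pics/c7.png',b)
# handle: axis in scene at mid height
i=1+st[1:,4].argmax();u,v=c[i]+[x0,y0];print(u,v,world(f,u,v,85))
E
```

```text
clock: 10.15
eef_pos: [582.4, -221.4, 153.8]
tcp_rot: [-3.141, -0.001, 1.416]
contact_force: [-1.0, 0.3, -0.3]
opening: 0.003
grasp_force: 0.0
[-1.03978843  0.29817671 -0.32467873] 0.002985878428584811
[[18, 16, 5, 13, 52]]
215.3846153846154 151.6153846153846 [ 547.90422286 -219.60796159   85.        ]
```

View pics/c7.png

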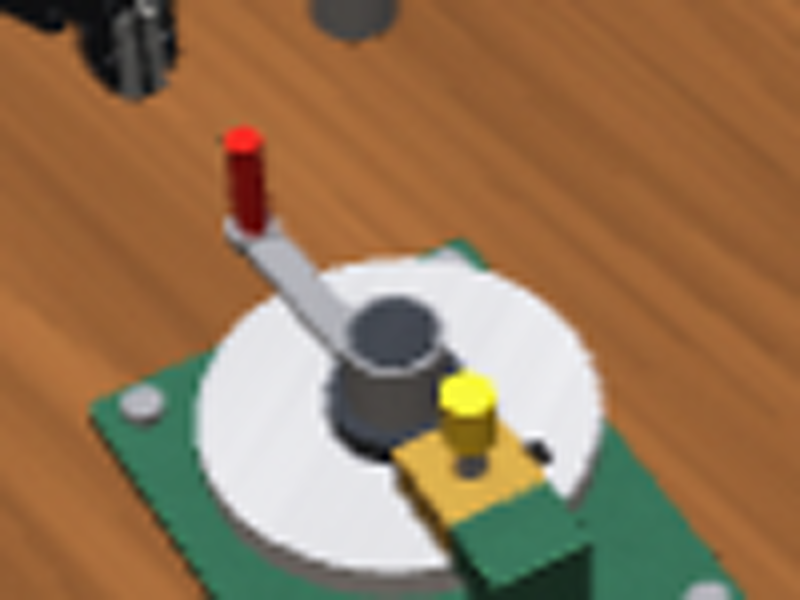

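The picture shows the pin standing in the guide at crop (468,420), and the red handle at (243,180), about (548,-220) in the world. The shut fingers wait on its +x side at (130,70).

```bash
python3 -m creep '0 0 0 0 0 0.03 255;0 0 0 0 0 0.055 255;0 0 0 0 0 0.072 255;0 0 0 0 0 0.08 255;0 0 0 0 0 0.08 255'; python3 -m creep '0 0 0 0 -0.002 0 255;0 0 0 0 -0.004 0 255;0 0 0 0 -0.006 0 255;0 0 0 0 -0.008 0 255'; python3 -m creep '0 0 0 0 -0.002 0 255;0 0 0 0 -0.004 0 255;0 0 0 0 -0.006 0 255;0 0 0 0 -0.008 0 255'
```

```text
clock: 10.82
eef_pos: [583.0, -221.5, 74.2]
tcp_rot: [-3.141, -0.0, 1.417]
contact_force: [0.4, 0.4, -0.7]
opening: -0.003
grasp_force: 0.0
clock: 11.32
eef_pos: [574.9, -220.7, 74.5]
tcp_rot: [3.141, 0.0, 1.416]
contact_force: [0.1, -1.0, -0.3]
opening: 0.0
grasp_force: 0.0
clock: 11.82
eef_pos: [567.0, -219.4, 74.3]
tcp_rot: [-3.142, 0.0, 1.416]
contact_force: [-0.4, -0.1, 0.5]
opening: 0.004
grasp_force: 0.0
```

```bash
python3 -m creep '0 0 0 0 -0.002 0 255;0 0 0 0 -0.004 0 255;0 0 0 0 -0.006 0 255;0 0 0 0 -0.008 0 255'; for i in 1; do python3 -m creep '0 0 1 0 -0.002 0 255;0 0 2 0.0001 -0.004 0 255;0 0 4 0.0002 -0.006 0 255;0 0 5 0.0004 -0.008 0 255'; done
python3 - <<'E'
from h import *
f=r.grab_frame('scene')
h=cv2.cvtColor(f['img'],cv2.COLOR_RGB2HSV);x0,y0,x1,y1=195,130,260,180
n,l,st,c=cv2.connectedComponentsWithStats(cv2.inRange(h,(0,150,60),(6,255,255))[y0:y1,x0:x1]);print(st[1:].tolist(),c[1:])
E
```

```text
clock: 12.32
eef_pos: [559.3, -218.2, 74.4]
tcp_rot: [3.141, 0.0, 1.416]
contact_force: [1.0, -0.4, -0.3]
opening: -0.0
grasp_force: 0.6
clock: 12.82
eef_pos: [551.3, -216.5, 74.3]
tcp_rot: [3.142, 0.0, 1.328]
contact_force: [-0.0, -0.8, 0.3]
opening: 0.0
grasp_force: 0.6
[[25, 14, 4, 13, 35]] [[26.17142857 20.        ]]
```

```bash
python3 -m creep '0 0 1 0 -0.002 0 255;0 0 2 0.0001 -0.004 0 255;0 0 4 0.0002 -0.006 0 255;0 0 5 0.0004 -0.008 0 255'; python3 -m creep '0 0 1 0 -0.002 0 255;0 0 2 0.0001 -0.004 0 255;0 0 4 0.0002 -0.006 0 255;0 0 5 0.0004 -0.008 0 255';  python3 -m creep '0 0 1 0 -0.001 0 255;0 0 1 0 -0.002 0 255;0 0 2 0.0001 -0.003 0 255;0 0 3 0.0001 -0.004 0 255'; python3 -m creep '0 0 1 0 -0.001 0 255;0 0 1 0 -0.002 0 255;0 0 2 0.0001 -0.003 0 255;0 0 3 0.0001 -0.004 0 255'
```

```text
clock: 13.38
eef_pos: [543.6, -214.2, 74.3]
tcp_rot: [3.142, -0.0, 1.24]
contact_force: [1.1, 0.3, -0.5]
opening: -0.002
grasp_force: 0.6
clock: 13.88
eef_pos: [536.1, -211.2, 74.3]
tcp_rot: [-3.142, 0.0, 1.153]
contact_force: [2.1, -1.3, 0.2]
opening: -0.0
grasp_force: 0.5
clock: 14.38
eef_pos: [532.6, -209.5, 74.3]
tcp_rot: [-3.142, 0.0, 1.101]
contact_force: [0.6, -0.6, 0.2]
opening: -0.003
grasp_force: 0.5
clock: 14.88
eef_pos: [529.1, -207.6, 74.3]
tcp_rot: [-3.142, 0.0, 1.049]
contact_force: [1.6, -0.3, 0.2]
opening: 0.004
grasp_force: 0.5
```

```bash
python3 -m creep '0 0 1 0 -0.001 0 255;0 0 1 0 -0.002 0 255;0 0 2 0.0001 -0.003 0 255;0 0 2 0.0001 -0.004 0 255';  python3 -m creep '0 0 1 0 -0.001 0 255;0 0 1 0 -0.002 0 255;0 0 2 0.0001 -0.003 0 255'
```

```text
clock: 15.38
eef_pos: [525.7, -205.5, 74.3]
tcp_rot: [-3.142, -0.0, 1.015]
contact_force: [0.4, 0.3, 0.2]
opening: 0.001
grasp_force: 0.4
clock: 15.75
eef_pos: [523.2, -203.9, 74.3]
tcp_rot: [3.142, 0.0, 0.979]
contact_force: [1.7, -0.4, -0.1]
opening: -0.007
grasp_force: 0.4
```

Run:
```python
from h import *
f=r.grab_frame('top');h=cv2.cvtColor(f['img'],cv2.COLOR_RGB2HSV)
save(f,'t8.png');x0,y0,x1,y1=265,180,290,206
p=[(u,v) for v in range(y0,y1) for u in range(x0,x1) if h[v,u,2]<120]
print(h[184:206,266:286,2])
f=r.grab_frame('scene');x0,y0,x1,y1=232,165,262,195
n,l,st,c=cv2.connectedComponentsWithStats(cv2.inRange(cv2.cvtColor(f['img'],cv2.COLOR_RGB2HSV),(27,200,60),(34,255,255))[y0:y1,x0:x1]);print(st[1:].tolist(),c[1:])
print(r.sense()['contact_force'])
```

```text
[[ 84  86  85  89  93 114 133 146 160 167 171 172 173 170 174 173 175 176
  175 178]
 [ 81  85  83  87 105 122 140 149 156 157 155 160 158 158 160 165 170 175
  179 178]
 [ 86  85  88  92 104 132 143 150 156 155 155 154 150 152 154 159 164 174
  179 173]
 [ 88  87  89  91 114 140 148 152 160 161 158 158 152 148 154 153 162 173
  172 162]
 [ 85  85  87  98 119 143 153 161 170 177 178 171 158 150 150 153 159 169
  159 140]
 [ 86  86  88  99 121 141 152 167 184 187 190 182 167 156 150 158 156 161
  142 118]
 [ 86  87  88  93 121 140 152 168 186 197 196 189 172 157 154 151 157 148
  120  98]
 [ 86  88  91  97 125 137 142 158 182 195 193 187 169 155 151 151 151 135
  100  86]
 [ 83  85  88 103 127 141 140 149 163 178 182 172 162 156 152 149 142 118
   89  84]
 [ 82  84  90 109 132 144 144 141 149 163 164 159 147 148 150 150 135 105
   79  78]
 [ 83  83  93 110 138 147 150 145 143 148 150 150 151 148 152 147 128 101
   73  75]
 [ 70  77  86 106 130 139 141 144 143 144 146 148 149 150 153 150 138 104
   76  68]
 [ 68  69  81  99 119 132 133 134 134 138 137 142 141 142 154 154 147 117
   83 
[... 205 characters left out ...]
177 174 173 172 172 169 167 173 180 175 169
  148 117]
 [ 83  82  87  99 135 166 176 179 182 180 182 182 183 179 180 181 181 177
  165 145]
 [ 83  83  83  96 120 154 172 178 181 182 184 183 182 180 178 181 181 179
  174 166]
 [ 86  88  86  94 110 139 167 176 179 183 185 183 182 179 182 181 182 182
  180 174]
 [ 83  84  84  86 100 129 155 174 179 184 185 184 183 178 180 181 182 180
  181 176]
 [ 79  82  86  85  95 107 141 164 178 184 187 186 183 181 179 182 180 182
  180 176]
 [ 87  87  83  88  86  92 119 151 175 181 184 184 184 180 180 180 183 181
  181 176]]
[[9, 15, 1, 1, 1], [15, 14, 1, 1, 1], [12, 16, 2, 1, 2]] [[ 9.  15. ]
 [15.  14. ]
 [12.5 16. ]]
[ 1.34215321 -0.90737216 -0.67587482]
```

```bash
python3 -m creep '0 0 1 0 -0.001 0 255;0 0 1 0 -0.002 0 255;0 0 2 0.0001 -0.003 0 255;0 0 2 0.0001 -0.004 0 255';  python3 -m creep '0 0 1 0 -0.001 0 255;0 0 1 0 -0.002 0 255;0 0 2 0.0001 -0.003 0 255'
```

```text
clock: 16.35
eef_pos: [519.9, -201.5, 74.3]
tcp_rot: [-3.142, -0.0, 0.945]
contact_force: [1.5, -0.0, -0.1]
opening: 0.0
grasp_force: 0.4
clock: 16.73
eef_pos: [517.5, -199.7, 74.3]
tcp_rot: [-3.142, 0.0, 0.909]
contact_force: [0.2, -0.1, -0.6]
opening: 0.0
grasp_force: 0.3
```

```bash
python3 -m creep '0 0 0 0 -0.0005 0 255;0 0 1 0 -0.001 0 255;0 0 1 0 -0.0015 0 255;0 0 1 0 -0.002 0 255;0 0 2 0.0001 -0.003 0 255;0 0 2 0.0001 -0.003 0 255'
```

```text
clock: 17.48
eef_pos: [515.2, -197.8, 74.3]
tcp_rot: [-3.141, 0.0, 0.875]
contact_force: [1.3, 0.1, 0.4]
opening: 0.004
grasp_force: 0.5
```

```bash
python3 -m creep '0 0 0 0 -0.0005 0 255;0 0 1 0 -0.001 0 255;0 0 1 0 -0.0015 0 255;0 0 1 0 -0.002 0 255;0 0 2 0.0001 -0.003 0 255;0 0 2 0.0001 -0.003 0 255'
```

```text
clock: 18.23
eef_pos: [512.8, -195.7, 74.2]
tcp_rot: [-3.141, 0.0, 0.84]
contact_force: [0.6, 0.7, -1.4]
opening: -0.002
grasp_force: 0.4
```

```bash
python3 -m creep '0 0 0 0 -0.0005 0 255;0 0 1 0 -0.001 0 255;0 0 1 0 -0.0015 0 255;0 0 1 0 -0.002 0 255;0 0 2 0.0001 -0.003 0 255;0 0 2 0.0001 -0.003 0 255'
python3 - <<'E'
from h import *
f=r.grab_frame('scene')
b=cv2.resize(cv2.cvtColor(f['img'],cv2.COLOR_RGB2BGR)[130:205,185:285],(800,600),interpolation=cv2.INTER_CUBIC);cv2.imwrite('pics/c8.png',b)
E
```

```text
clock: 18.98
eef_pos: [510.9, -193.8, 74.3]
tcp_rot: [3.141, 0.0, 0.805]
contact_force: [0.6, -0.8, -0.5]
opening: 0.002
grasp_force: 0.5
```

View pics/c8.png

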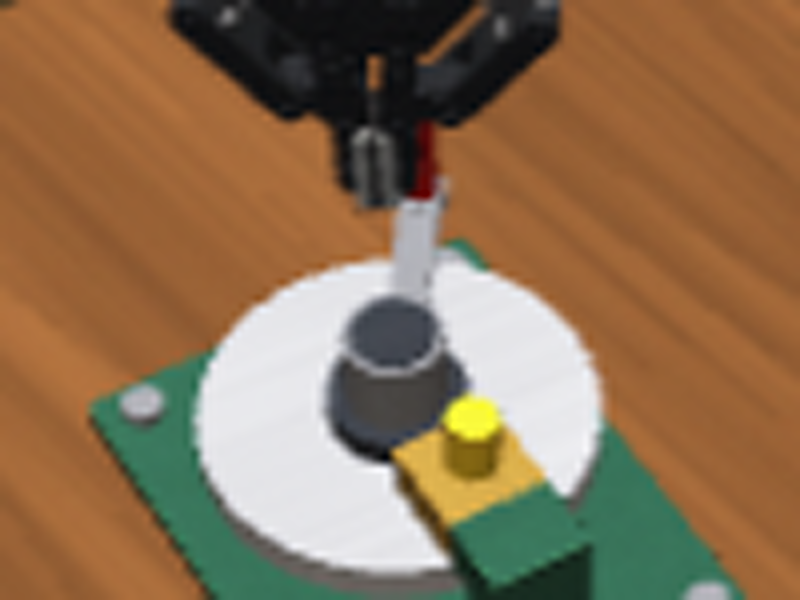

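The pin has dropped: its head top is now at crop (472,417), before at (468,395), and no shank shows. I back off the lever and go above the head for a light press.

```bash
python3 -m creep '0 0 0 0 0.006 0 255;0 0 0 0 0.012 0 255;0 0 0 0 0.012 -0.03 255;0 0 0 0 0.012 -0.055 255;0 0 0 0.03 0 -0.055 255;0 0 0 0.075 -0.02 -0.055 255;0 0 0 0.117 -0.038 -0.055 255;0 0 0 0.117 -0.038 -0.055 255'; python3 -m creep '0 0 0 0 0 0.01 255;0 0 0 0 0 0.018 255;0 0 0 0 0 0.022 255;0 0 0 0 0 0.022 255';python3 -m creep '0 0 0 0 0 0.001 255;0 0 0 0 0 0.002 255;0 0 0 0 0 0.003 255'
```

```text
clock: 20.02
eef_pos: [565.7, -80.8, 129.3]
tcp_rot: [3.141, -0.001, 0.809]
contact_force: [-0.2, 0.0, 0.1]
opening: -0.002
grasp_force: 0.0
clock: 20.52
eef_pos: [564.0, -83.6, 106.7]
tcp_rot: [-3.141, 0.001, 0.805]
contact_force: [0.2, -0.0, -0.7]
opening: -0.001
grasp_force: 0.0
clock: 20.9
eef_pos: [564.6, -83.0, 104.4]
tcp_rot: [3.141, -0.0, 0.806]
contact_force: [0.1, -0.1, -0.5]
opening: 0.005
grasp_force: 0.0
```

```bash
python3 -m creep '0 0 0 0 0 0.001 255;0 0 0 0 0 0.002 255;0 0 0 0 0 0.002 255'; python3 -m creep '0 0 0 0 0 0.001 255;0 0 0 0 0 0.002 255;0 0 0 0 0 0.002 255'
```

```text
clock: 21.28
eef_pos: [564.5, -83.0, 102.2]
tcp_rot: [-3.141, 0.0, 0.806]
contact_force: [-0.7, -1.3, 0.4]
opening: 0.0
grasp_force: 0.0
clock: 21.65
eef_pos: [564.4, -83.1, 100.2]
tcp_rot: [-3.141, 0.0, 0.806]
contact_force: [0.2, 0.5, 0.4]
opening: 0.004
grasp_force: 0.0
```

```bash
python3 -m creep '0 0 0 0 0 0.0005 255;0 0 0 0 0 0.001 255;0 0 0 0 0 0.001 255'; python3 -m creep '0 0 0 0 0 0.0005 255;0 0 0 0 0 0.001 255;0 0 0 0 0 0.001 255'
```

```text
clock: 22.02
eef_pos: [565.0, -83.1, 99.6]
tcp_rot: [3.141, -0.001, 0.806]
contact_force: [1.1, -0.5, 3.4]
opening: 0.001
grasp_force: 1.4
clock: 22.4
eef_pos: [565.8, -83.2, 99.1]
tcp_rot: [3.14, -0.002, 0.806]
contact_force: [1.7, 0.9, 6.3]
opening: 0.001
grasp_force: 3.2
```

The head top is at 99 mm under 6 N, as it should be when seated. I lift clear and check.

```bash
python3 -m creep '0 0 0 0 0 -0.01 255;0 0 0 0 0 -0.04 255;0 0 0 0 0 -0.08 255;0 0 0 -0.05 0.03 -0.1 255;0 0 0 -0.1 0.06 -0.1 255;0 0 0 -0.1 0.06 -0.1 255;0 0 0 -0.1 0.06 -0.1 255;0 0 0 -0.1 0.06 -0.1 255'
python3 - <<'E'
from h import *
f=r.grab_frame('scene')
b=cv2.resize(cv2.cvtColor(f['img'],cv2.COLOR_RGB2BGR)[145:205,205:285],(800,600),interpolation=cv2.INTER_CUBIC);cv2.imwrite('pics/c9.png',b)
E
```

```text
clock: 23.4
eef_pos: [538.5, -195.6, 198.1]
tcp_rot: [-3.141, 0.0, 0.807]
contact_force: [-0.4, -0.5, 1.3]
opening: 0.007
grasp_force: 0.0
```

View pics/c9.png

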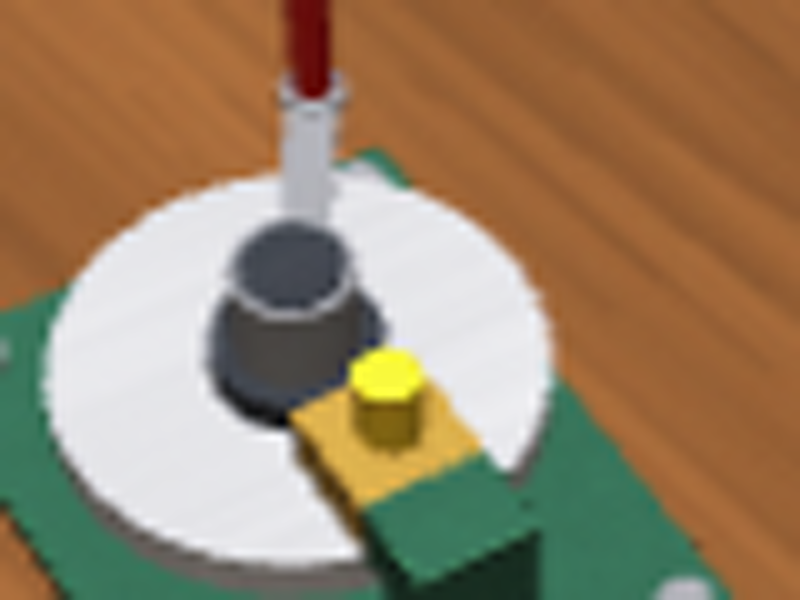

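The head sits down on the brass guide at crop (387,400), upright and with no shank showing, and the robot is clear of everything.

```bash
python3 -c "from rig import r; print(r.sign_off())"
```

```text
the job is handed in; nothing more can be done
None
```

The pin stands fully home in the guide with its head down (its top measured 99 mm above the bench under a 6 N press), the robot is clear of everything, and the job was handed in at about 23.5 s; I saw the drop in the camera picture and stopped the lever there, without pushing on to feel the 5–8 N lock.

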